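# Hold the spring clip open over the menu card

### The arm

A 6-joint arm with a two-finger parallel gripper is mounted at the origin on the work surface. World frame = base frame: x ahead of the robot, y to its left, z up, the work surface at z = 0. Lengths are in mm, angles in rad, forces in N, time in s.
With the tool pointing down it reaches from about 325 to 900 mm from the base axis. Payload 3.5 kg.
Tool frame: the origin (TCP) lies on the centre line of the jaws, within the pads' length; the fingertips stand 19 mm ahead of it and the grasp point (between the pads) is the TCP; z points along the fingers, y is the line along which they close (so a half turn about z gives the same grasp; the last joint's range is limited). The gripper opens to 85 mm and grips with 20 to 120 N. Pads are 22 mm wide; open, the fingers measure 114 mm over their backs; the gripper's body (76 mm by 85 mm) begins 54 mm behind the grasp point. The pads swing forward as they close: fully open they stand 13 mm farther back than shut.
Start: joints at [-1.428, 0.276, -0.026, 1.268, 0, 1.467], TCP at [152.07, -606.215, 250.313] pointing down, gripper open.
Joint ranges: [-3.12, 3.12], [-0.85, 1.88], [-1.08, 1.24], [-1.95, 2.15], [-1.57, 1.53], [-3.14, 3.14]. Speed limits (rad/s): [2.57, 2.57, 3.14, 3.14, 3.14, 3.14].

### API

Orientations are given as a 3x3 rotation matrix whose columns are the frame's x, y, z axes.
In Python, from station import readout, grab_frame, camera_model, hand_in gives the robot as it stands.
- The arm moves only by the tool send_rows, never from a script. Its arguments are lists of equal length, an entry for each row: "rotation": the turn, a rotation vector about the world's x, y, z in rad, a list of three; "linear": the shift along the world's x, y, z in m, a list of three; "gripper": the opening in per cent of the stroke, from 0 (shut) to 100 (fully open). In form: {"rotation": [[ax, ay, az], ...], "linear": [[tx, ty, tz], ...], "gripper": [gripper, ...]}. A call has 1 to 10 rows; each row shifts and turns the commanded pose from where the row before left it; what a row does not reach is not made up. A row lasts 1/10 s, in which the tool goes at most 50 mm and 8.59 degrees, less where a joint would pass 70% of its speed; a pose out of reach is approached as far as the arm can. A call with a gripper value outside its range is refused whole. The fingers move at their own pace and stop on an object; the grip force is fixed at half the most. Time passes only in rows, so rows that do not move let the fingers close. It gives the time, the measured TCP pose, the force, the opening and the grip force at its end, in the units of the state.
- readout.state(): the state, without advancing time (a new reading comes with each control period).
- grab_frame(name): name is "side" or "top"; returns the picture (480x640x3 uint8, blue, green, red); there is no depth.
- camera_model(name): a dict with "fx", "fy", "cx", "cy" (pixels), "k1" (the pictures are not rectified: a ray, as slopes to the right and down, at radius r is drawn at 1 + k1 r^2 times it, then the intrinsics apply), "eye" and "orientation" of the camera in the world. Camera axes: x right, y down, z forward; pixel columns grow to the right and rows downward; lengths in mm; the calibration is good to about 2 mm. A picture is of the moment at which its call begins. camera_model takes no time and is no camera call.
- hand_in(): hands the job in; it is judged then, once.
The state is a dict: "time_s": time; "q": joint angles; "qd": joint speeds; "joint_efforts": joint torques, N m; "tcp_pos": TCP position; "tool_rot": TCP orientation; "contact_force": force on the tool from outside, world axes, zero at the start; "torque": the same for the moment, N m; "finger_gap": finger opening in mm; "grasp_force": force on a finger pad.
Only numpy, scipy, OpenCV 4.12 (cv2) and the standard library are available. Lean on these libraries where they do the work, as an engineer would, in place of code of your own. Each camera call takes 0.05 s, during which the arm holds its last target. There are 200 camera calls.

### The job

Squeeze the red spring clip open to take it off the brass rail, bring it in between the two candles and hold it gaping wide around the middle of the menu card's top edge, square to the card, one jaw well down on each side and nothing of the clip touching the card. Finish like that, still holding it squeezed open in the air, so that a garnish tag can be slipped in; do not shift the card stand, and leave the candles, cup and goblet where they stand.

Things in the scene. Friction and masses are not known exactly. Their poses are not given: they have to be found in the camera images.
- clip: red spring clip like a big clothes peg, 83 mm tall, 36 mm wide (y), 60 g: mirror-image arms A (-x side, this body) and B (+x side) on a steel pivot pin of radius 5 mm along y. Origin on the pivot axis; z up: handles above, jaws below. At the start it is closed and upright astride the rail, pin resting on the rail's top. Jaws: flat plates 4 mm thick, to 42 mm below the pivot, 4 mm apart when closed
- clip_pivot (a point): mid width on the pivot axis; y along the hinge; axes of arm A, which tilts by half the joint value as the clip opens. Each handle ends in a bead of radius 5 mm, 36 mm long along y, its axis 36 mm above the pivot and 22 mm to the side when closed (42 mm above, 6 mm to the side when fully open): 54 mm over the beads closed, 35 mm at joint 0.5, 23 mm fully open
- tip_a (a point): inner lower edge of jaw A, mid width: 42 mm below the pivot and 2 mm to the -x side when closed
- tip_b (a point): inner lower edge of jaw B, mid width: 42 mm below the pivot and 2 mm to the +x side when closed
- clip_jaw (a joint): opening angle between the arms in rad: 0 closed, 0.42 jaw tips about 21 mm apart, 0.8 fully open (hard stop, tips 36 mm apart). Pressing the beads together along x opens it, from about 3 N (closed) to 8 N (fully open) plus friction, so a grip of 15 to 30 N holds it open; it springs shut when let go
- rail_top (a point): middle of the top edge of the rack's brass rail, a fixed upright blade 3 mm thick (x), 160 mm long (y), its top 62 mm above the table, on a dark wooden foot 70 x 180 x 12 mm. The clip sits anywhere along it, square to it
- card_stand: menu card in its foot, loose, about 0.9 kg; origin at the middle of the underside, z up; dark wooden foot 75 x 110 x 18 mm; grey-blue rigid card 3 mm thick (x), 120 mm wide (y), top edge at 125 mm
- card_top (a point): middle of the card's top edge, 125 mm above the table; x is the card's normal, y runs along the edge, z up
- candle_a: ivory candle in a steel candlestick near one end of the card (+y side of the stand), foot 68 mm across, candle about 20 mm thick, 250 mm tall; origin under its centre
- candle_b: pink candle in a like candlestick at the card's other end (-y side of the stand), 250 mm tall; origin under its centre
- teacup: blue cup with a handle, 76 mm across, 60 mm tall; origin under its centre
- goblet: green glass goblet, 68 mm across, 150 mm tall; origin under its centre
Mind the look-alikes: they are no part of the job. Of the things that look like the clip, the middle-sized one is meant.

How it is judged (in metres and radians):
On the way:
1. the clip is squeezed open in the fingers and lifted clear of the rail (value of joint clip_jaw above 0.3 rad and height (world z) of clip_pivot above 0.125 m and contact force between the fingers and clip above 1 N), for 0.2 s.
At the end, for the whole second after the job is handed in: Fingers hold the clip (over 2 N) still, open over 0.42 rad, a jaw tip on each side of the card, 8 mm or more below its edge, within 20 mm of its middle, square within 0.25 rad; card untouched (under 0.3 N), moved under 15 mm, upright; candles, cup, goblet upright, moved under 30 mm (value of joint clip_jaw above 0.42 rad and ((x of tip_a in the frame of card_top below -0.003 m and z of each of tip_a, tip_b in the frame of card_top below -0.008 m and y of tip_a in the frame of card_top between -0.02 and 0.02 m and x of tip_b in the frame of card_top above 0.003 m and y of tip_b in the frame of card_top between -0.02 and 0.02 m) or (x of tip_b in the frame of card_top below -0.003 m and z of each of tip_b, tip_a in the frame of card_top below -0.008 m and y of tip_b in the frame of card_top between -0.02 and 0.02 m and x of tip_a in the frame of card_top above 0.003 m and y of tip_a in the frame of card_top between -0.02 and 0.02 m)) and angle between the y axis of clip_pivot and the y axis of card_top, either way round below 0.25 rad and contact force between the fingers and clip above 2 N and contact force between each of clip, the arm and card_stand below 0.3 N and linear speed of clip below 0.03 m/s and distance of card_top from where it was at the start of the episode below 0.015 m and angle between card_top's own z axis and vertical below 0.1 rad and distance of each of candle_a, candle_b, teacup, goblet from where it was at the start of the episode below 0.03 m and angle between each of candle_a, candle_b, teacup, goblet's own z axis and vertical below 0.2 rad); the arm keeps its last pose, push and grip.
It fails at once if a candle, the cup or the goblet is knocked over or pushed away (distance of any of candle_a, candle_b, teacup, goblet from where it was at the start of the episode above 0.03 m or angle between any of candle_a, candle_b, teacup, goblet's own z axis and vertical above 0.35 rad).
It fails at once if the card stand is shifted or tipped (distance of card_top from where it was at the start of the episode above 0.02 m or angle between card_top's own z axis and vertical above 0.15 rad).
It also fails if it takes over 42 s, if anything falls off the work surface, if the arm or the gripper's body presses on something with over 40 N, if the wrist force passes 120 N, or if a joint passes its speed limit or range.

## Working session

There is one attempt and no reset: what is moved stays moved. The work goes in short steps, Python scripts to look and compute and a tool call to move; the robot and the scene stay as the last step left them, time stands still between calls to the robot, and variables do not carry over. Pictures are saved under pics/ and viewed, at most 10 in all, crops included, and the job is handed in when it is done.

Besides the shell and the picture viewer there is one more tool, called after ">>>" by a JSON object that holds its "op" and its "data", one argument or row to a line. send_rows: Moves the arm, as the interface text tells. Its arguments: {"type":"object","properties":{"rotation":{"type":"array","items":{"type":"array","items":{"type":"number"}}},"linear":{"type":"array","items":{"type":"array","items":{"type":"number"}}},"gripper":{"type":"array","items":{"type":"number"}}},"required":["rotation","linear","gripper"]}

```bash
mkdir -p pics; python3 - <<'E'
from station import *
import cv2
for n in("side","top"):
    cv2.imwrite(f"pics/{n}0.png",grab_frame(n)); print(n,camera_model(n))
print(readout.state())
E
```

```text
side {'fx': 558.7572398854597, 'fy': 558.7572398854597, 'cx': 323.06877863436284, 'cy': 232.7774256472914, 'k1': -0.1646540712873379, 'eye': array([526.13397431, 856.54223345, 833.41136826]), 'orientation': array([[-0.99723957, -0.03854638,  0.06346187],
       [-0.07304946,  0.66246896, -0.74551905],
       [-0.01330446, -0.74809696, -0.66345605]])}
top {'fx': 433.89276425385896, 'fy': 433.89276425385896, 'cx': 307.69595788842196, 'cy': 241.1655015012737, 'k1': -0.02413842552225433, 'eye': array([420.31304172,  27.30678496, 950.64675037]), 'orientation': array([[-0.07066665, -0.97285004,  0.22038382],
       [-0.99748998,  0.06792993, -0.0199817 ],
       [ 0.00446854, -0.22124269, -0.97520854]])}
{'time_s': 0.1, 'q': array([-1.42837645e+00,  2.77088161e-01, -2.77211567e-02,  1.26801499e+00,
        1.21277663e-05,  1.46743138e+00]), 'qd': array([-0.00071764, -0.00112554,  0.00393644,  0.00097754, -0.00068951,
        0.00088227]), 'joint_efforts': array([-1.19150623e-04, -4.46710145e+01,  2.96127641e+01,  8.46969313e-03,
       -1.28174865e-04, -9.20875749e-06]), 'tcp_pos': array([ 151.99412368, -605.5559474 ,  249.26273565]), 'tool_rot': array([[ 9.69946697e-01,  2.43317342e-01, -2.75844355e-04],
       [ 2.43317398e-01, -9.69944641e-01,  2.00916951e-03],
       [ 2.21312032e-04, -2.01590506e-03, -9.99997944e-01]]), 'contact_force': array([-0.76419575, -0.5312502 , -0.53414979]), 'torque': array([-0.02954403, -0.04333571,  0.02913597]), 'grasp_force': 0.0, 'finger_gap': 85.35852858554406}
```

View pics/side0.png

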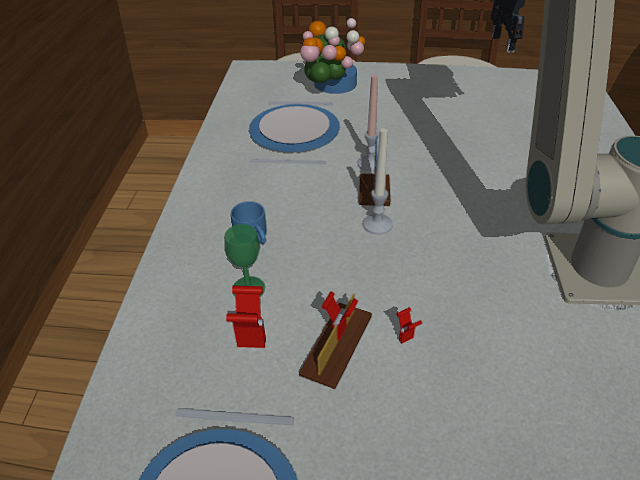

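View pics/top0.png

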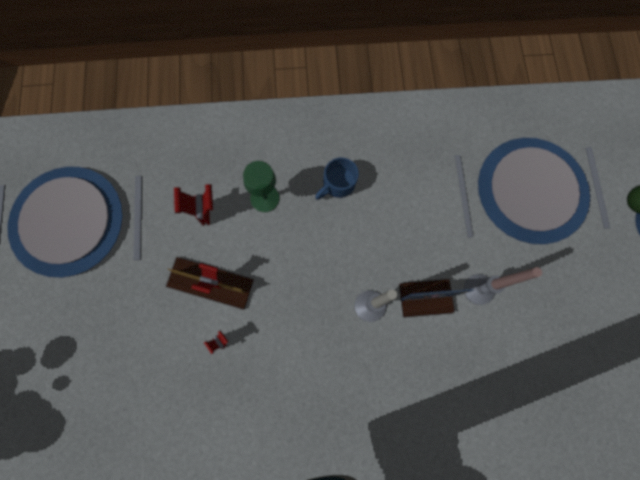

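The clip on the rail is at side (340,310) and top (205,278). The card is at top (428,293), between the ivory candle (375,303) and the pink one (480,290). The decoys are the large clip at top (195,203) and the small one at (215,342). Next, a zoom for precise pixels.

```bash
cat > h.py <<'E'
import numpy as np, cv2
from station import *
def ray(n,uv):
    c=camera_model(n); K=np.array([[c['fx'],0,c['cx']],[0,c['fy'],c['cy']],[0,0,1]])
    p=cv2.undistortPoints(np.array([[uv]],float),K,np.array([c['k1'],0,0,0,0.]))[0,0]
    return c['eye'],c['orientation']@np.array([p[0],p[1],1])
def plane(n,uv,z):
    e,d=ray(n,uv); return e+d*(z-e[2])/d[2]
def proj(n,P):
    c=camera_model(n); q=c['orientation'].T@(np.array(P,float)-c['eye']); x=q[:2]/q[2]
    x=x*(1+c['k1']*(x@x)); return np.array([c['fx']*x[0]+c['cx'],c['fy']*x[1]+c['cy']])
def tri(a,b):
    (e,d),(f,g)=ray("side",a),ray("top",b)
    s=np.linalg.lstsq(np.c_[d,-g],f-e,rcond=None)[0]; p,q=e+d*s[0],f+g*s[1]
    return (p+q)/2,np.linalg.norm(p-q)
E
python3 - <<'E'
import cv2,numpy as np
s=cv2.imread("pics/side0.png");t=cv2.imread("pics/top0.png")
def z(im,x,y,w,h,k,g=1): return cv2.resize(np.clip(im[y:y+h,x:x+w]*float(g),0,255).astype('uint8'),None,fx=k,fy=k,interpolation=cv2.INTER_CUBIC)
a=z(s,290,270,100,130,4); b=z(t,155,245,100,75,4,2); c=z(t,345,255,200,70,4,2)
cv2.imwrite("pics/z1.png",np.hstack([a,np.vstack([b,np.zeros((220,400,3),'uint8')])])); cv2.imwrite("pics/z2.png",np.vstack([c,np.hstack([z(s,340,60,80,80,4),z(s,345,150,80,80,4)])]))
E
```

```text
Traceback (most recent call last):
ValueError: all the input array dimensions except for the concatenation axis must match exactly, but along dimension 1, the array at index 0 has size 800 and the array at index 1 has size 640
```

View pics/z1.png

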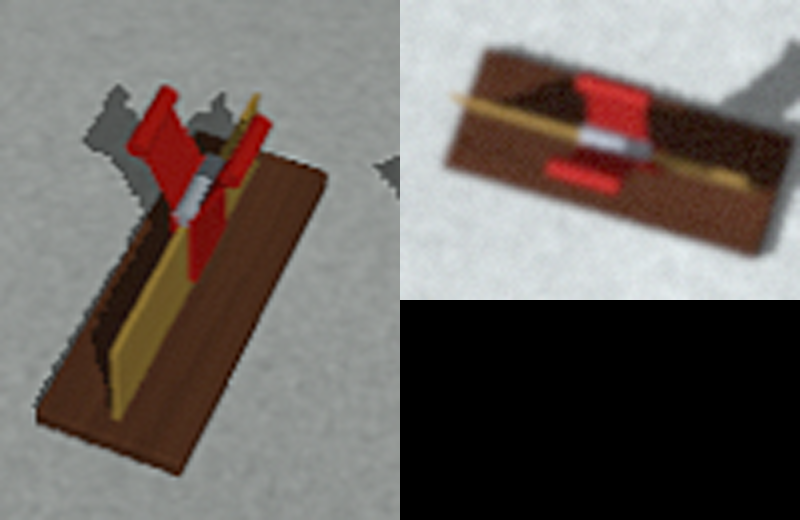

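Side crop: the pin's centre is at (339.7,317.5) and the rail's top ends are at (318,358) and (354.5,293.7). Top crop: the pin is at (208.7,280.5) and the rail ends at (168,269.3) and (243,291). Next, the card crop.

```bash
python3 - <<'E'
import cv2,numpy as np
from h import *
s=cv2.imread("pics/side0.png");t=cv2.imread("pics/top0.png")
def z(im,x,y,w,h,k,g=1): return cv2.resize(np.clip(im[y:y+h,x:x+w]*float(g),0,255).astype('uint8'),None,fx=k,fy=k,interpolation=cv2.INTER_CUBIC)
cv2.imwrite("pics/z2.png",np.vstack([z(t,345,255,200,70,4,2),np.hstack([z(s,340,60,80,80,4),z(s,340,150,120,80,4)])[:, :800]]))
print("pin",tri((339.7,317.5),(208.7,280.5)),plane("top",(208.7,280.5),69),plane("side",(339.7,317.5),69))
for p in((168,269.3),(243,291)):print("rail top",plane("top",p,62))
for p in((318,358),(354.5,293.7)):print("rail side",plane("side",p,62))
# red components for size check / beads
for n,im in(("side",s),("top",t)):
    b,g,r=[x.astype(int) for x in cv2.split(im)]
    m=((r>60)&(r>3*g)&(r>3*b)).astype('uint8'); k,l,st,c=cv2.connectedComponentsWithStats(m)
    for i in range(1,k):
        if st[i,4]>15: print(n,st[i],c[i].round(1))
E
```

```text
pin (array([552.83498462, 217.57417763,  64.96350158]), np.float64(1.534645587868918)) [551.46337974 216.76807822  69.        ] [553.45114475 220.77059377  69.        ]
rail top [581.67007318 302.07724532  62.        ]
rail top [526.01063397 148.61383933  62.        ]
rail side [585.32630296 305.03132416  62.        ]
rail side [529.24842471 156.22400288  62.        ]
side [ 227  286   39   62 1683] [247.5 316.9]
side [322 292  19  31 279] [331.2 306.4]
side [337 299  21  41 238] [345.2 319.1]
side [397 308  25  36 395] [406.3 325.1]
top [203 186   8  28 163] [206.7 199.9]
top [175 189   4  23  75] [176.8 199.4]
top [199 264  18  15 170] [208.3 270.9]
top [192 285  18   9  87] [200.5 288.7]
top [219 334   7  11  43] [222.  338.7]
```

View pics/z2.png

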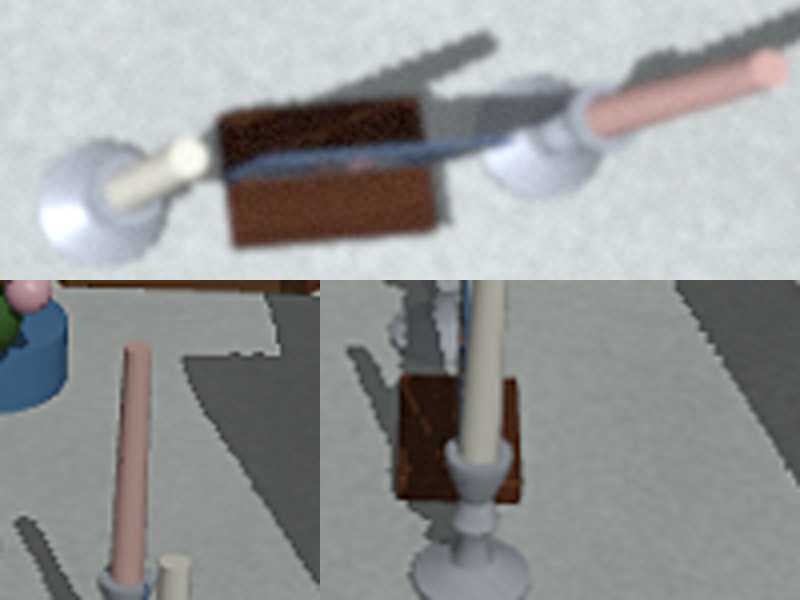

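```bash
python3 - <<'E'
from h import *
f=lambda x,y:(x/4+345,y/4+255)
F=[plane("top",f(*p),18) for p in((222,112),(418,97),(438,228),(235,247))]
print("foot",np.round(F,1),np.mean(F,0))
for p in((228,165),(228,178),(512,135),(512,145)):print("edge",plane("top",f(*p),125).round(1))
print("cA",plane("top",f(103,202),8),plane("top",f(190,157),250));print("cB",plane("top",f(545,148),8),plane("top",f(770,66),250))
g=lambda x,y:((x-320)/4+340,(y-280)/4+150)
G=[plane("side",g(*p),18) for p in((400,377),(518,380),(520,492),(396,487))]
print(np.round(G,1),np.mean(G,0)); print("cA side",plane("side",g(471,575),8),plane("side",(340+173/4,60+280/4-0),250),'cB top',plane("side",(340+138/4,60+67/4),250))
# card blue pixels
t=cv2.imread("pics/top0.png").astype(int)[275:310,400:476]
m=(t[:,:,0]>t[:,:,2]+12); 
for x in range(0,76,6):
    y=np.nonzero(m[:,x])[0]; print(400+x,(275+y[[0,-1]]) if len(y) else None, plane("top",(400+x,275+y[0]),125).round(1) if len(y) else '',plane("top",(400+x,275+y[-1]),125).round(1) if len(y) else '')
print(proj("side",(430,-150,125)))
E
```

```text
foot [[ 524.6 -185.4   18. ]
 [ 525.1 -292.8   18. ]
 [ 454.5 -293.6   18. ]
 [ 452.5 -183.9   18. ]] [ 489.16629174 -238.92939577   18.        ]
edge [ 487.3 -160.9  125. ]
edge [ 481.2 -160.2  125. ]
edge [ 491.7 -298.7  125. ]
edge [ 486.9 -298.   125. ]
cA [ 481.79574609 -117.73742635    8.        ] [ 481.44620552 -117.42807488  250.        ]
cB [ 493.44206263 -361.91413992    8.        ] [ 501.26600246 -360.60014622  250.        ]
[[ 528.1 -284.8   18. ]
 [ 454.5 -286.    18. ]
 [ 455.3 -173.6   18. ]
 [ 528.  -174.    18. ]] [ 491.48476446 -229.6251235    18.        ]
cA side [ 483.55749796 -108.92938281    8.        ] [ 484.42269891 -114.88249231  250.        ] cB top [ 501.94178249 -354.99935533  250.        ]
400 None  
406 [297 297] [ 485.3 -168.3  125. ] [ 485.3 -168.3  125. ]
412 [294 296] [ 490.2 -180.4  125. ] [ 486.4 -180.   125. ]
418 [293 296] [ 491.2 -192.1  125. ] [ 485.6 -191.4  125. ]
424 [293 294] [ 490.4 -203.6  125. ] [ 488.5 -203.3  125. ]
430 [292 294] [ 491.5 -215.3  125. ] [ 487.7 -214.8  125. ]
436 [292 293] [ 490.6 -226.8  125. ] [ 488.8 -226.5  125. ]
442 [291 293] [ 491.7 -238.5  125. ] [ 487.9 -238.   125. ]
448 [291 294] [ 490.9 -250.   125. ] [ 485.2 -249.2  125. ]
454 [290 292] [ 492.  -261.8  125. ] [ 488.2 -261.2  125. ]
460 [290 291] [ 491.1 -273.3  125. ] [ 489.2 -273.   125. ]
466 [289 294] [ 492.2 -285.1  125. ] [ 482.7 -283.7  125. ]
472 [288 298] [ 493.2 -297.   125. ] [ 474.3 -294.1  125. ]
[404.89645981 171.85454583]
```

>>> {"op": "send_rows", "data": {
  "rotation": [
    [0,0,0],
    [0,0,0],
    [0,0,0.05],
    [0,0,0.05],
    [0,0,0.05],
    [0,0,0.05],
    [0,0,0.05],
    [0,0,0.05],
    [0,0,0.05],
    [0,0,0.05]
  ],
  "linear": [
    [0,0,0.04],
    [0,0,0.04],
    [0.02,0.04,0],
    [0.02,0.04,0],
    [0.02,0.04,0],
    [0.02,0.04,0],
    [0.02,0.04,0],
    [0.02,0.04,0],
    [0.02,0.04,0],
    [0.02,0.04,0]
  ],
  "gripper": [100,100,100,100,100,100,100,100,100,100]
}}

```text
time_s: 1.1
tcp_pos: [312.3, -284.3, 329.9]
tool_rot: [[0.798, 0.603, -0.0], [0.603, -0.798, 0.0], [0.0, -0.0, -1.0]]
contact_force: [1.5, -0.8, 0.6]
finger_gap: 85.3
grasp_force: 0.0
```

>>> {"op": "send_rows", "data": {
  "rotation": [
    [0,0,0.05],
    [0,0,0.05],
    [0,0,0.05],
    [0,0,0.05],
    [0,0,0.05],
    [0,0,0.05],
    [0,0,0.05],
    [0,0,0.05],
    [0,0,0.05],
    [0,0,0.05]
  ],
  "linear": [
    [0.02,0.04,0],
    [0.02,0.04,0],
    [0.02,0.04,0],
    [0.02,0.04,0],
    [0.02,0.04,0],
    [0.02,0.04,0],
    [0.02,0.04,0],
    [0.02,0.04,0],
    [0.02,0.04,0],
    [0.02,0.04,0]
  ],
  "gripper": [100,100,100,100,100,100,100,100,100,100]
}}

```text
time_s: 2.1
tcp_pos: [512.2, 115.7, 329.9]
tool_rot: [[0.41, 0.912, -0.001], [0.912, -0.41, -0.0], [-0.0, -0.0, -1.0]]
contact_force: [0.0, -0.9, -0.3]
finger_gap: 85.5
grasp_force: 0.0
```

>>> {"op": "send_rows", "data": {
  "rotation": [
    [0,0,0.025],
    [0,0,0.025],
    [0,0,0.025],
    [0,0,0],
    [0,0,0],
    [0,0,0],
    [0,0,0]
  ],
  "linear": [
    [0.013,0.034,0],
    [0.013,0.034,0],
    [0.0143,0.035,0],
    [0,0,-0.04],
    [0,0,-0.04],
    [0,0,-0.04],
    [0,0,-0.04]
  ],
  "gripper": [100,100,100,100,100,100,100]
}}

```text
time_s: 2.8
tcp_pos: [551.8, 216.9, 168.4]
tool_rot: [[0.342, 0.94, -0.001], [0.94, -0.342, -0.0], [-0.0, -0.0, -1.0]]
contact_force: [0.1, 0.3, 0.5]
finger_gap: 85.2
grasp_force: 0.0
```

```bash
python3 - <<'E'
from h import *
a=grab_frame("side");b=grab_frame("top")
cv2.imwrite("pics/s1r.png",a)
A=cv2.resize(a[240:390,265:415],None,fx=2.66,fy=2.66);B=cv2.resize(np.clip(b[205:355,130:280]*1.8,0,255).astype('uint8'),None,fx=2.66,fy=2.66)
cv2.imwrite("pics/s1.png",np.hstack([A,B])); print(readout.state()['tcp_pos'])
E
```

```text
[546.79933054 215.31060779 163.41165307]
```

View pics/s1.png

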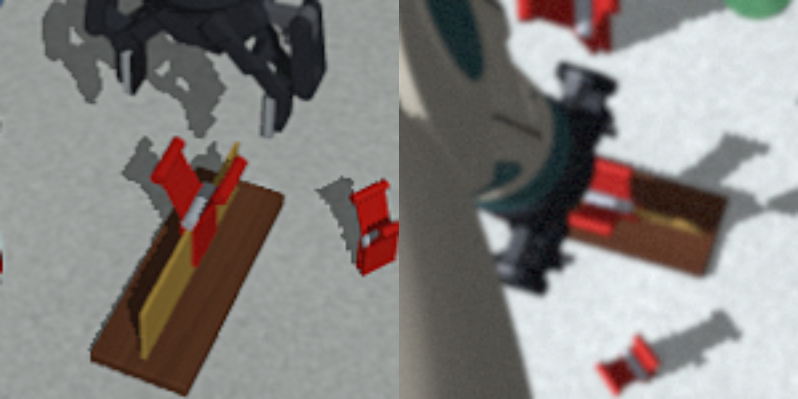

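>>> {"op": "send_rows", "data": {
  "rotation": [
    [0,0,0],
    [0,0,0]
  ],
  "linear": [
    [0,0,0],
    [0,0,0]
  ],
  "gripper": [100,100]
}}

```text
time_s: 3.1
tcp_pos: [554.2, 217.2, 172.9]
tool_rot: [[0.343, 0.939, 0.004], [0.939, -0.343, 0.001], [0.002, 0.003, -1.0]]
contact_force: [0.2, -0.4, 0.4]
finger_gap: 85.3
grasp_force: 0.0
```

```bash
python3 - <<'E'
from h import *
s=readout.state();print(s['tcp_pos'],s['tool_rot'].round(3).tolist(),s['q'].round(3))
n=np.array([.94,-.342,0])
for z in(150,163,170):
  for p in((552.5,218.8),(547,215)):
    c=np.array([*p,z]); print(z,p,[proj("side",c+k*n).round(1) for k in(-42,0,42)])
E
```

```text
[554.1785389  217.22564999 172.89620561] [[0.343, 0.939, 0.004], [0.939, -0.343, 0.001], [0.002, 0.003, -1.0]] [ 0.265  0.272 -0.201  1.094 -0.     2.186]
150 (552.5, 218.8) [array([364.2, 292.8]), array([340.7, 285.4]), array([317.8, 278.2])]
150 (547, 215) [array([367.6, 291.2]), array([344.1, 283.9]), array([321.2, 276.7])]
163 (552.5, 218.8) [array([364.5, 287.4]), array([340.8, 280. ]), array([317.6, 272.8])]
163 (547, 215) [array([367.9, 285.8]), array([344.2, 278.5]), array([321.1, 271.3])]
170 (552.5, 218.8) [array([364.7, 284.5]), array([340.8, 277.1]), array([317.5, 269.8])]
170 (547, 215) [array([368.1, 282.9]), array([344.2, 275.5]), array([321. , 268.4])]
```

Both views show the fingers straddling the clip's handles: the pads are at side (312,266) and (365,283), with the clip's pin midway below. Descending.

>>> {"op": "send_rows", "data": {
  "rotation": [
    [0,0,0],
    [0,0,0],
    [0,0,0],
    [0,0,0],
    [0,0,0],
    [0,0,0],
    [0,0,0],
    [0,0,0],
    [0,0,0],
    [0,0,0]
  ],
  "linear": [
    [0,0,-0.01],
    [0,0,-0.01],
    [0,0,-0.01],
    [0,0,-0.01],
    [0,0,-0.01],
    [0,0,-0.008],
    [0,0,-0.006],
    [0,0,-0.004],
    [0,0,0],
    [0,0,0]
  ],
  "gripper": [100,100,100,100,100,100,100,100,100,100]
}}

```text
time_s: 4.1
tcp_pos: [552.6, 216.8, 102.5]
tool_rot: [[0.343, 0.939, 0.0], [0.939, -0.343, 0.0], [0.0, 0.0, -1.0]]
contact_force: [0.9, -0.4, -0.1]
finger_gap: 85.7
grasp_force: 0.0
```

```bash
python3 - <<'E'
from h import *
a=grab_frame("side");b=grab_frame("top")
A=cv2.resize(a[260:390,285:385],None,fx=4,fy=4);B=cv2.resize(np.clip(b[215:345,150:250]*1.8,0,255).astype('uint8'),None,fx=4,fy=4)
cv2.imwrite("pics/s2.png",np.hstack([A,B])); print(readout.state()['tcp_pos'])
E
```

```text
[552.81489242 216.91754119 102.83716894]
```

View pics/s2.png

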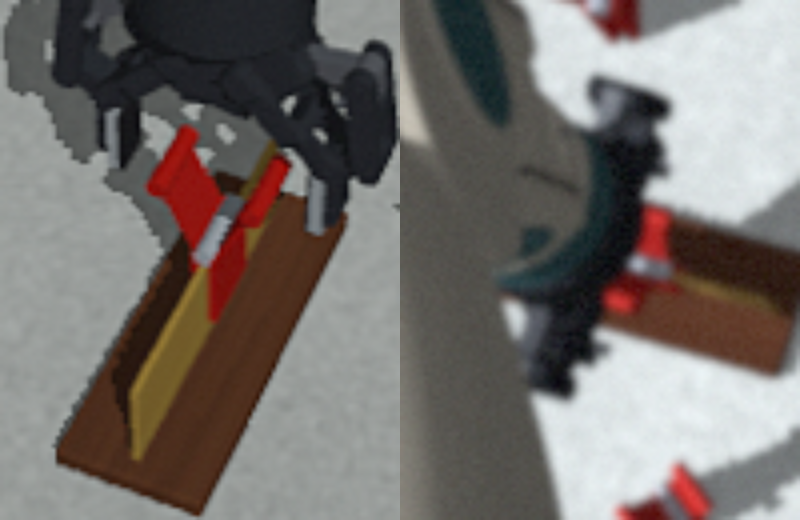

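Both beads lie between the pads, which are at side-crop (115,135) and (320,205), and they look centred. Closing.

>>> {"op": "send_rows", "data": {
  "rotation": [
    [0,0,0],
    [0,0,0],
    [0,0,0],
    [0,0,0],
    [0,0,0],
    [0,0,0],
    [0,0,0],
    [0,0,0]
  ],
  "linear": [
    [0,0.001,0],
    [0,0,0],
    [0,0,0],
    [0,0,0],
    [0,0,0],
    [0,0,0],
    [0,0,0],
    [0,0,0]
  ],
  "gripper": [60,60,60,50,50,45,45,45]
}}

```text
time_s: 5.0
tcp_pos: [554.5, 218.1, 105.1]
tool_rot: [[0.343, 0.939, 0.005], [0.939, -0.343, 0.001], [0.002, 0.004, -1.0]]
contact_force: [-0.9, -1.4, 9.9]
finger_gap: 38.4
grasp_force: 7.4
```

>>> {"op": "send_rows", "data": {
  "rotation": [
    [0,0,0],
    [0,0,0],
    [0,0,0],
    [0,0,0],
    [0,0,0],
    [0,0,0],
    [0,0,0],
    [0,0,0]
  ],
  "linear": [
    [0,0,0],
    [0,0,0],
    [0,0,0],
    [0,0,0],
    [0,0,0],
    [0,0,0],
    [0,0,0],
    [0,0,0]
  ],
  "gripper": [40,40,37,37,33,33,33,33]
}}

```text
time_s: 5.8
tcp_pos: [555.4, 218.3, 105.9]
tool_rot: [[0.343, 0.939, 0.007], [0.939, -0.343, 0.001], [0.003, 0.006, -1.0]]
contact_force: [0.4, -0.6, 12.3]
finger_gap: 28.6
grasp_force: 8.5
```

```bash
python3 - <<'E'
from h import *
a=grab_frame("side");b=grab_frame("top")
A=cv2.resize(a[260:390,285:385],None,fx=4,fy=4);B=cv2.resize(np.clip(b[215:345,150:250]*1.8,0,255).astype('uint8'),None,fx=4,fy=4)
cv2.imwrite("pics/s3.png",np.hstack([A,B])); print(readout.state()['tcp_pos'])
E
```

```text
[555.39023165 218.30542426 105.84402307]
```

View pics/s3.png

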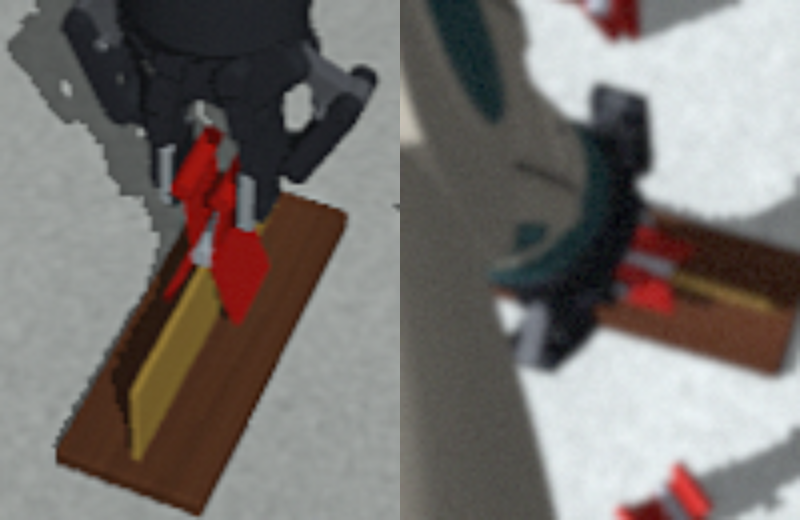

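The clip is squeezed open astride the rail (gap 28.6 mm, jaw joint about 0.65), with its pin still on the rail. Lifting above candle height.

>>> {"op": "send_rows", "data": {
  "rotation": [
    [0,0,0],
    [0,0,0],
    [0,0,0],
    [0,0,0],
    [0,0,0],
    [0,0,0],
    [0,0,0],
    [0,0,0],
    [0,0,0],
    [0,0,0]
  ],
  "linear": [
    [0,0,0.01],
    [0,0,0.02],
    [0,0,0.03],
    [0,0,0.035],
    [0,0,0.035],
    [0,0,0.035],
    [0,0,0.035],
    [0,0,0.035],
    [0,0,0.03],
    [0,0,0.01]
  ],
  "gripper": [33,33,33,33,33,33,33,33,33,33]
}}

```text
time_s: 6.9
tcp_pos: [553.4, 218.1, 381.3]
tool_rot: [[0.343, 0.939, 0.006], [0.939, -0.343, 0.002], [0.003, 0.005, -1.0]]
contact_force: [-0.8, 0.3, -0.3]
finger_gap: 28.0
grasp_force: 6.3
```

>>> {"op": "send_rows", "data": {
  "rotation": [
    [0,0,0],
    [0,0,0.02],
    [0,0,0.05],
    [0,0,0.05],
    [0,0,0.05],
    [0,0,0.05],
    [0,0,0.05],
    [0,0,0.05],
    [0,0,0.05],
    [0,0,0]
  ],
  "linear": [
    [-0.001,-0.01,0],
    [-0.003,-0.024,0],
    [-0.006,-0.04,0],
    [-0.006,-0.04,0],
    [-0.006,-0.04,0],
    [-0.006,-0.04,0],
    [-0.006,-0.04,0],
    [-0.006,-0.04,0],
    [-0.006,-0.04,0],
    [-0.006,-0.04,0]
  ],
  "gripper": [33,33,33,33,33,33,33,33,33,33]
}}

```text
time_s: 7.9
tcp_pos: [498.3, -137.7, 374.4]
tool_rot: [[-0.02, 1.0, -0.005], [1.0, 0.021, 0.002], [0.002, -0.005, -1.0]]
contact_force: [0.6, 0.4, -1.5]
finger_gap: 28.0
grasp_force: 6.3
```

>>> {"op": "send_rows", "data": {
  "rotation": [
    [0,0,0],
    [0,0,0],
    [0,0,0],
    [0,0,0],
    [0,0,0]
  ],
  "linear": [
    [-0.006,-0.04,0],
    [-0.003,-0.03,0],
    [-0.002,-0.03,0],
    [0,0,0],
    [0,0,0]
  ],
  "gripper": [33,33,33,33,33]
}}

```text
time_s: 8.4
tcp_pos: [487.9, -236.3, 374.8]
tool_rot: [[-0.018, 1.0, -0.004], [1.0, 0.018, 0.003], [0.003, -0.004, -1.0]]
contact_force: [-0.1, 0.3, -0.3]
finger_gap: 28.5
grasp_force: 6.3
```

```bash
python3 - <<'E'
from h import *
a=grab_frame("side");b=grab_frame("top");cv2.imwrite("pics/s4r.png",a)
A=cv2.resize(a[0:240,280:480],None,fx=2,fy=2);B=cv2.resize(np.clip(b[200:440,340:540]*1.8,0,255).astype('uint8'),None,fx=2,fy=2)
cv2.imwrite("pics/s4.png",np.hstack([A,B])); s=readout.state();print(s['tcp_pos'],s['tool_rot'].round(3).tolist(),s['finger_gap'],s['grasp_force'])
print(proj("side",s['tcp_pos']),proj("top",s['tcp_pos']))
E
```

```text
[ 488.59267394 -235.31678246  375.8468402 ] [[-0.02, 1.0, -0.002], [1.0, 0.02, 0.002], [0.002, -0.002, -1.0]] 28.423709964553044 6.340392306447029
[383.53702681  46.60629148] [496.95416771 273.06239409]
```

View pics/s4.png

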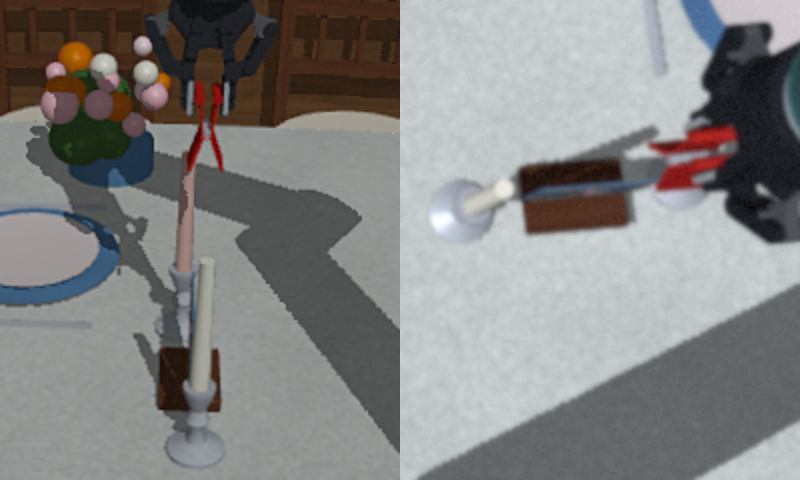

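The clip is held upright and symmetric: pin at side (383.5,67.5), tips at (374,86) and (391,85). The card and candles are undisturbed. Descending to just above the card.

>>> {"op": "send_rows", "data": {
  "rotation": [
    [0,0,0],
    [0,0,0],
    [0,0,0],
    [0,0,0],
    [0,0,0],
    [0,0,0],
    [0,0,0],
    [0,0,0],
    [0,0,0],
    [0,0,0]
  ],
  "linear": [
    [0.002,0,-0.01],
    [0,0,-0.02],
    [0,0,-0.025],
    [0,0,-0.025],
    [0,0,-0.025],
    [0,0,-0.02],
    [0,0,-0.015],
    [0,0,-0.01],
    [0,0,0],
    [0,0,0]
  ],
  "gripper": [33,33,33,33,33,33,33,33,33,33]
}}

```text
time_s: 9.5
tcp_pos: [491.6, -235.9, 227.6]
tool_rot: [[-0.021, 1.0, 0.0], [1.0, 0.021, -0.0], [-0.0, 0.0, -1.0]]
contact_force: [-0.2, -0.7, -0.5]
finger_gap: 28.2
grasp_force: 6.3
```

```bash
python3 - <<'E'
from h import *
a=grab_frame("side");b=grab_frame("top");cv2.imwrite("pics/s5r.png",a)
A=cv2.resize(a[60:200,330:430],None,fx=4,fy=4);B=cv2.resize(np.clip(b[225:365,370:470]*1.8,0,255).astype('uint8'),None,fx=4,fy=4)
cv2.imwrite("pics/s5.png",np.hstack([A,B])); s=readout.state();print(s['tcp_pos'],s['tool_rot'].round(3).tolist(),s['finger_gap'],s['grasp_force'])
print(proj("side",s['tcp_pos']),proj("top",s['tcp_pos']))
p=s['tcp_pos']
for dx in(-15,0,15): print([ (proj("side",p+[dx,0,-82])-[330,60])*4, (proj("top",p+[dx,0,-82])-[370,225])*4+[400,0]])
for x in(488,490,492): print(x,[((proj("side",(x,y,125))-[330,60])*4).round(),((proj("top",(x,y,125))-[370,225])*4+[400,0]).round()] if 0 else [[((proj("side",(x,y,125))-[330,60])*4).round().tolist(),((proj("top",(x,y,125))-[370,225])*4+[400,0]).round().tolist()] for y in(-176,-296)])
E
```

```text
[ 492.10100802 -236.46222866  228.43455698] [[-0.02, 1.0, 0.002], [1.0, 0.02, -0.001], [-0.001, 0.002, -1.0]] 28.144867390362798 6.345846131443977
[378.58949336 109.64772181] [459.61675459 284.10968147]
[array([213.84661038, 326.22087911]), array([702.07662979, 290.70708832])]
[array([187.56027282, 325.34110047]), array([697.61791511, 258.45075722])]
[array([161.28420245, 324.47916683]), array([693.18510603, 226.44584376])]
488 [[[193.0, 417.0], [559.0, 281.0]], [[193.0, 303.0], [808.0, 263.0]]]
490 [[[190.0, 416.0], [559.0, 277.0]], [[189.0, 303.0], [807.0, 259.0]]]
492 [[[186.0, 416.0], [558.0, 273.0]], [[186.0, 303.0], [806.0, 255.0]]]
```

View pics/s5.png

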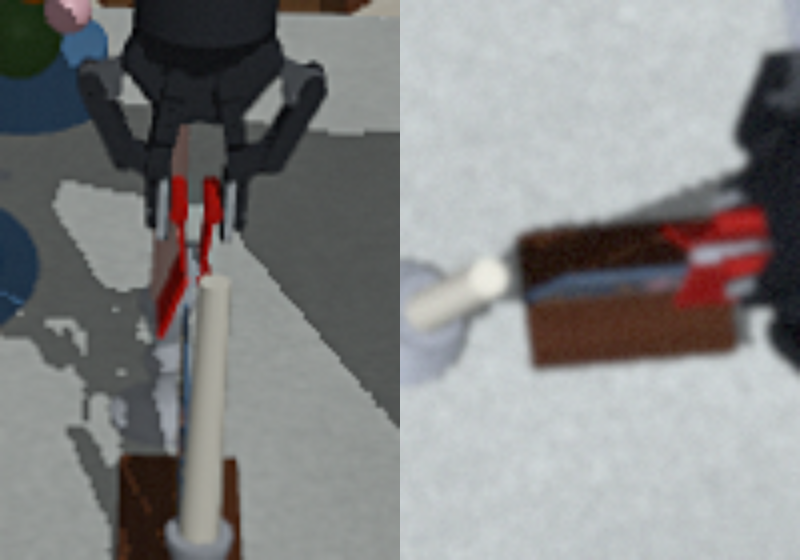

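Side crop: the card is edge-on at column ~185, with the +x jaw tip at 160 and the other jaw (about 214) hidden behind the candle. Top crop: the jaws at rows 235 and 300 straddle the card line at 267. It is centred, so I'm lowering it the rest of the way.

>>> {"op": "send_rows", "data": {
  "rotation": [
    [0,0,0],
    [0,0,0],
    [0,0,0],
    [0,0,0],
    [0,0,0],
    [0,0,0],
    [0,0,0],
    [0,0,0],
    [0,0,0],
    [0,0,0]
  ],
  "linear": [
    [0,0,-0.004],
    [0,0,-0.006],
    [0,0,-0.007],
    [0,0,-0.007],
    [0,0,-0.006],
    [0,0,-0.004],
    [0,0,-0.003],
    [0,0,0],
    [0,0,0],
    [0,0,0]
  ],
  "gripper": [33,33,33,33,33,33,33,33,33,33]
}}

```text
time_s: 10.6
tcp_pos: [491.6, -236.4, 190.7]
tool_rot: [[-0.02, 1.0, 0.001], [1.0, 0.02, -0.0], [-0.0, 0.001, -1.0]]
contact_force: [-0.4, -0.5, -1.8]
finger_gap: 28.5
grasp_force: 6.3
```

```bash
python3 - <<'E'
from h import *
a=grab_frame("side");b=grab_frame("top");cv2.imwrite("pics/s6r.png",a)
A=cv2.resize(a[90:220,335:435],None,fx=4,fy=4);B=cv2.resize(np.clip(b[225:355,370:470]*1.8,0,255).astype('uint8'),None,fx=4,fy=4)
cv2.imwrite("pics/s6.png",np.hstack([A,B])); s=readout.state();p=s['tcp_pos'];print(p,s['tool_rot'].round(3).tolist(),s['finger_gap'],s['grasp_force'],s['contact_force'])
for y in (-253,-217):
  for dx in(-15,15): print(y,dx,[((proj("side",(p[0]+dx,y,p[2]-82))-[335,90])*4).round(), ((proj("top",(p[0]+dx,y,p[2]-82))-[370,225])*4+[400,0]).round()])
for y in(-176,-218,-254): print(((proj("side",(491,y,125))-[335,90])*4).round(),((proj("top",(491,y,125))-[370,225])*4+[400,0]).round())
E
```

```text
[ 491.59319892 -236.34346656  190.65065618] [[-0.02, 1.0, 0.001], [1.0, 0.02, -0.0], [-0.0, 0.001, -1.0]] 28.683956115335093 6.338074654340744 [-0.50029171 -0.69583836 -0.46088676]
-253 -15 [array([191., 246.]), array([711., 297.])]
-253 15 [array([140., 244.]), array([703., 235.])]
-217 -15 [array([192., 280.]), array([638., 302.])]
-217 15 [array([139., 279.]), array([630., 240.])]
[168. 296.] [559. 275.]
[168. 255.] [646. 269.]
[168. 221.] [720. 263.]
```

View pics/s6.png

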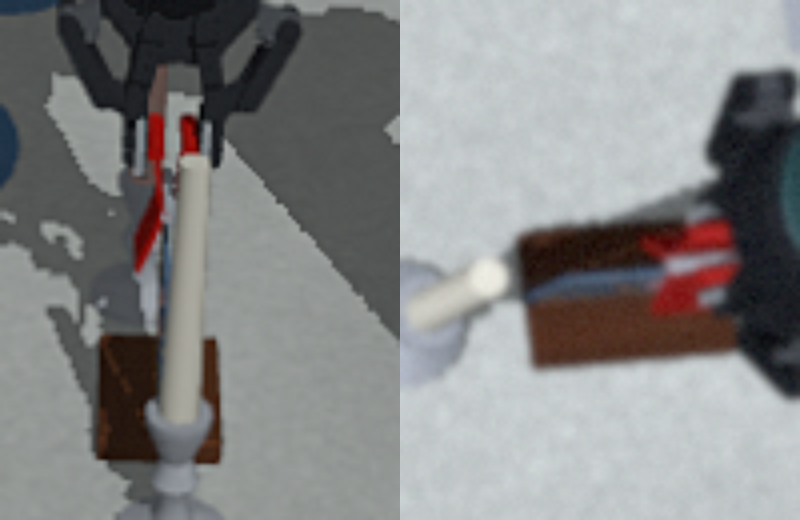

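The jaws straddle the card: the +x tip is at side-crop (137,268), and the tips are at top-crop (642,240) and (652,310). By my estimate the tips are about 12 mm below the edge and the clip about 5 mm toward -y, so I'm making a small correction for margin.

>>> {"op": "send_rows", "data": {
  "rotation": [
    [0,0,0],
    [0,0,0],
    [0,0,0],
    [0,0,0],
    [0,0,0],
    [0,0,0],
    [0,0,0],
    [0,0,0]
  ],
  "linear": [
    [0,0.002,-0.002],
    [0,0.002,-0.002],
    [0,0,-0.001],
    [0,0,0],
    [0,0,0],
    [0,0,0],
    [0,0,0],
    [0,0,0]
  ],
  "gripper": [33,33,33,33,33,33,33,33]
}}

```text
time_s: 11.5
tcp_pos: [491.4, -232.3, 185.4]
tool_rot: [[-0.02, 1.0, 0.0], [1.0, 0.02, -0.0], [-0.0, 0.0, -1.0]]
contact_force: [-0.0, 0.0, -0.3]
finger_gap: 28.4
grasp_force: 6.3
```

```bash
python3 - <<'E'
from h import *
s=readout.state();print(s['tcp_pos'],s['finger_gap'],s['grasp_force'],s['contact_force'],abs(s['qd']).max())
def card(im):
    t=im.astype(int)[275:305,400:430]; y,x=np.nonzero(t[:,:,0]>t[:,:,2]+12); return np.polyfit(x,y+275,1)
print(card(cv2.imread("pics/top0.png")),card(grab_frame("top")))
print(hand_in())
E
```

```text
[ 491.40943747 -232.27670469  185.37581011] 28.369864130850956 6.338154226541519 [-0.00996483  0.04285818 -0.3371732 ] 0.0013504685258918668
[-1.69963171e-01  2.97699541e+02] [-1.71618855e-01  2.97659064e+02]
the job is handed in; nothing more can be done
None
```

I handed the job in with the red clip held squeezed open astride the middle of the card's top edge, jaw tips an estimated 17 mm below it; the card showed no visible shift, I saw no contact, and the verdict was not shown.

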